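Close and clamp a hinged plaster mould

ROBOT

A 6-joint arm with a two-finger parallel gripper is mounted at the origin on a cart in front of the work surface, level with it; the furniture and walls round the work are solid. World frame = base frame: x ahead of the robot, y to its left, z up, the work surface at z = 0. Lengths are in mm, angles in rad, forces in N, time in s.
With the tool pointing down it reaches from about 350 to 775 mm from the base axis. Payload 7.3 kg.
Tool frame: the origin (TCP) lies midway between the tips of the shut fingers; the grasp point (between the pads) lies 19 mm behind it; z points along the fingers, y is the line along which they close (so a half turn about z gives the same grasp; the last joint's range is limited). The gripper opens to 92 mm and grips with 3 to 60 N. Pads are 19 mm wide; open, the fingers measure 130 mm over their backs; the gripper's body (75 mm by 190 mm) begins 47 mm behind the grasp point.
Start: joints at [-1.398, 0.342, 1.524, -0, 1.275, -0.146], TCP at [164.572, -498.559, 226.741] pointing down, gripper open.
Joint ranges: [-2.53, 2.53], [-0.77, 2.02], [0.04, 2.7], [-1, 4.14], [0.28, 2.66], [-3.11, 3.11]. Speed limits (rad/s): [2.57, 2.57, 3.14, 3.14, 3.14, 3.14].

INTERFACE

Orientations are given as a unit quaternion [x, y, z, w].
In Python, from bench import read_state, read_camera, close_job gives the robot as it stands.
- The arm moves only by the shell command python3 -m pendant 'ROWS' [OPENING] [FORCE]. ROWS is JSON, a list of rows, each a list of 6 numbers: the shift along the tool's x, y, z in mm, then the turn, a rotation vector about the tool's x, y, z in degrees. A call has 1 to 10 rows; each row shifts and turns the commanded pose from where the row before left it, along the tool's axes as they then stand; what a row does not reach is not made up. A row lasts 1/12 s, in which the tool goes at most 41.7 mm and 7.16 degrees, less where a joint would pass 70% of its speed; a pose out of reach is approached as far as the arm can. A call with a gripper value outside its range is refused whole. OPENING is the finger opening in mm, from 0 to 91.8, set as the call begins (- or left out, the last holds). The fingers move at their own pace and stop on an object; FORCE is the grip in N (left out, the last holds). Time passes only in rows, so rows that do not move let the fingers close. It gives the time, the measured TCP pose, the force, the opening and the grip force at its end, in the units of the state.
- read_state(): the state, without advancing time (a new reading comes with each control period).
- read_camera(name): name is "scene" or "top" or "wrist"; returns a dict with "img" (400x640x3 uint8, red, green, blue), "depth" (400x640 float32, mm along the optical axis (not along the pixel's ray), 0 where there is no reading), "fx", "fy", "cx", "cy" (pixels), "k1" (the pictures are not rectified: a ray, as slopes to the right and down, at radius r is drawn at 1 + k1 r^2 times it, then the intrinsics apply), "R" (3x3) and "t" (3): a world point X has camera coordinates R X + t; the wrist camera has in their place "hand_eye" (4x4, takes a point from camera to tool coordinates, whose origin is the TCP and whose axes are the flange's). Camera axes: x right, y down, z forward; pixel columns grow to the right and rows downward; lengths in mm; the calibration is good to about 2 mm. A picture is of the moment at which its call begins: read the wrist's pose just before it.
- close_job(): hands the job in; it is judged then, once.
The state is a dict: "clock": time; "qpos": joint angles; "qd": joint speeds; "tau": joint torques, N m; "ee_pos": TCP position; "orientation": TCP orientation; "force": force on the tool from outside, world axes, zero at the start; "moment": the same for the moment, N m; "opening": finger opening in mm; "finger_force": force on a finger pad.
Only numpy, scipy, OpenCV 4.12 (cv2) and the standard library are available. Lean on these libraries where they do the work, as an engineer would, in place of code of your own. Each camera call takes 0.05 s, during which the arm holds its last target. There are 200 camera calls.

TASK

Make the hinged plaster mould ready for the next pour, pushing with the fingertips only: push its standing lid half over and ease it down flat on the lower half without letting it slam, then push the red lever of the toggle clamp fully upright so that the clamp's rubber foot holds the lid down. Do not grip or lift anything, leave the casts, the cup and the bowl round the mould where they are, and finish clear of everything.

Things in the scene. Friction and masses are not known exactly. Their poses are not given: they have to be found in the camera images.
- mould: Plywood base board, 170 x 270 x 18 mm, fixed. Origin: centre of its underside, on the table; x across the board, y along it, z up (world axes at yaw 0). On it, in mm of this frame: the wood-framed plaster lower half (x -60..60, y -5..105, z 18..54); a wooden block (x -30..30, y -99..-25, z 18..68) with the clamp's steel foot on it (x -13..13, y -83..-33, up to z 116).
- mould_lid (a joint): Hinge of the lid half, rad: 0 = shut, flat on the lower half; 1.57 = upright; more leans back over the +y side (stop 1.95). Starts at 1.5 to 1.85. The lid is an about 0.5 kg wood-framed plaster slab, 120 x 110 x 36 mm, with a pouring hole 30 mm wide in the middle of its outer face. The hinge is stiff (about 0.45 N m): the lid stays where it is left.
- lid_hinge (a point): Point on the lid's hinge axis, half way along it: board y 110, z 54 mm. The axis runs along the board's x. Shut, the lid reaches from 5 to 115 mm from this axis toward the board's -y, and from z 54 to 90 mm.
- lid_edge (a point): On the lid: middle of its free edge (the 120 mm side away from the hinge), at the corner with its outer face (the upper one when shut). Turns with the lid: x along the edge, y from the edge toward the hinge, z out of the outer face. In this frame the lid fills x -60..60, y 0..110, z -36..0 mm and the hinge axis lies at y 115, z -36 mm.
- clamp_lever (a joint): Hinge of the clamp's lever, rad: 0 = upright (stop; it locks near 0.02 as the foot meets the lid); 0.65 = leaning back toward the board's -y, open (start, stop). Takes 0.4 N m (up to 1 at the end), stays where left. Pivot axis along the board's x at board y -70, z 100 mm. The linked arm swings down as it comes upright; it cannot come home unless the lid is shut.
- clamp_grip (a point): Middle of the lever's red cylindrical grip (19 mm diameter, 58 mm long with a domed end, which lies 90 mm from the pivot), 61 mm from the pivot. Its z runs along the grip, away from the pivot; x along the pivot axis.
- clamp_arm: Steel arm of the clamp, 78 mm long, with a bolt and a black rubber foot 17 mm in diameter 56 mm from its pivot. Origin on its pivot (board y -42, z 110 mm); its y runs along the arm. Open: it stands upright, leaning back a little, its top about 185 mm above the table. Locked: level toward +y, the foot pressing on the lid's outer face 19 mm in from the free edge.
- cast_lemon_0: Loose plaster lemon, 48 x 80 x 43 mm, in front of the mould. Origin: centre of its underside. Leave alone.
- cast_lemon_5: Loose plaster lemon, 44 x 69 x 39 mm, in front of the mould. Origin: centre of its underside. Leave alone.
- plaster_cup: Loose off-white plastic cup, 73 mm wide and 88 mm tall, empty and light, behind the mould. Origin: centre of its underside. Leave alone.
- rubber_bowl: Loose green rubber mixing bowl, 124 mm wide, 63 mm tall, behind the mould. Origin: centre of its underside. Leave alone.

How it is judged (in metres and radians):
On the way, in this order (a step that is already met when the one before it is completed fails the run):
1. the lid lies shut on the lower half, the clamp still open (value of joint mould_lid below 0.03 rad and value of joint clamp_lever above 0.5 rad), for 0.1 s.
2. the clamp lever is fully upright (value of joint clamp_lever below 0.05 rad and value of joint mould_lid below 0.03 rad), for 0.2 s.
At the end, for the whole second after the job is handed in: The lid is shut (within 0.03 rad), the lever is upright (within 0.05 rad), the clamp's foot presses on the lid with more than 1 N, all at rest, and the casts, cup and bowl stand within 20 mm of where they were (all of step 2 and contact force between clamp_arm and anything else above 1 N and linear speed of clamp_arm below 0.02 m/s and distance of each of cast_lemon_0, cast_lemon_5, plaster_cup, rubber_bowl from where it was at the start of the episode below 0.02 m); the robot touches nothing.
It fails at once if the lid slams: it meets the lower half faster than 2 rad/s (value of joint mould_lid below 0.3 rad and velocity of joint mould_lid below -2 rad/s).
It fails at once if the lid is taken between the fingers (x of the grasp point in the frame of lid_edge between -0.07 and 0.07 m and y of the grasp point in the frame of lid_edge between -0.012 and 0.11 m and z of the grasp point in the frame of lid_edge between -0.033 and -0.003 m).
It fails at once if the lever's grip is taken between the fingers (x of the grasp point in the frame of clamp_grip between -0.007 and 0.007 m and y of the grasp point in the frame of clamp_grip between -0.007 and 0.007 m and z of the grasp point in the frame of clamp_grip between -0.035 and 0.038 m).
It fails at once if a cast, the cup or the bowl is moved by more than 20 mm (distance of any of cast_lemon_0, cast_lemon_5, plaster_cup, rubber_bowl from where it was at the start of the episode above 0.02 m).
It also fails if it takes over 48 s, if anything falls off the work surface, if the arm or the gripper's body presses on something with over 40 N, if the wrist force passes 120 N, or if a joint passes its speed limit or range.

## Working session

There is one attempt and no reset: what is moved stays moved. The work goes in short steps, Python scripts to look and compute and a shell command to move; the robot and the scene stay as the last step left them, time stands still between calls to the robot, and variables do not carry over. Pictures are saved under pics/ and viewed, at most 10 in all, crops included, and the job is handed in when it is done.

```bash
mkdir -p pics; ls; python3 - <<'E'
from bench import *
import cv2,numpy as np
s=read_state();print(s)
for n in ("scene","top"):
    c=read_camera(n);np.savez(n+'.npz',**c)
    cv2.imwrite(f'pics/{n}0.png',c['img'][:,:,::-1]);print(n,c['fx'],c['cx'],c['cy'],c['k1'],c['R'],c['t'])
E
```

```text
pics
{'clock': 0.0, 'qpos': array([-1.39800845e+00,  3.42698940e-01,  1.52503641e+00, -2.70654021e-05,
        1.27543507e+00, -1.46015240e-01]), 'qd': array([-0.00144857,  0.00045429,  0.00099049,  0.00138563, -0.00081029,
       -0.0014143 ]), 'tau': array([-2.58915986e-05, -4.31237698e+01, -2.44220138e+01,  7.16627156e-02,
        5.59932785e-02, -1.45013391e-04]), 'ee_pos': array([ 164.48187904, -498.11649839,  226.05056112]), 'orientation': array([ 9.87321515e-01,  1.58731232e-01, -2.35023276e-05, -7.88637446e-04]), 'force': array([-0.02790067,  0.49389953,  0.3643345 ]), 'moment': array([-0.03533904,  0.02013061,  0.01590035]), 'finger_force': 0.0, 'opening': 91.63342730590031}
scene 453.3206455497848 317.6306536601727 194.74416306704833 0.01807165794133516 [[-0.72834784 -0.68520465 -0.0020028 ]
 [-0.47641293  0.50850624 -0.71725318]
 [ 0.49248365 -0.52145564 -0.69680978]] [432.18884033 309.95774476 791.34798573]
top 434.2125978476452 319.1348436850215 199.89066446154152 0.02593255594774531 [[-0.0184723  -0.99981762 -0.00484748]
 [-0.9922301   0.01892831 -0.12296807]
 [ 0.12303739  0.00253831 -0.99239879]] [  38.85315745  543.89140747 1030.83081811]
```

View pics/scene0.png

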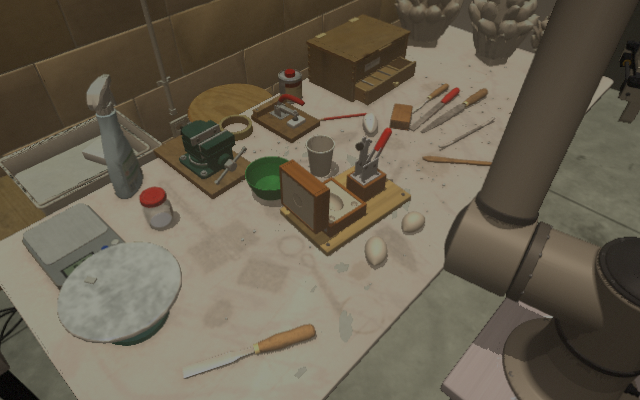

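View pics/top0.png

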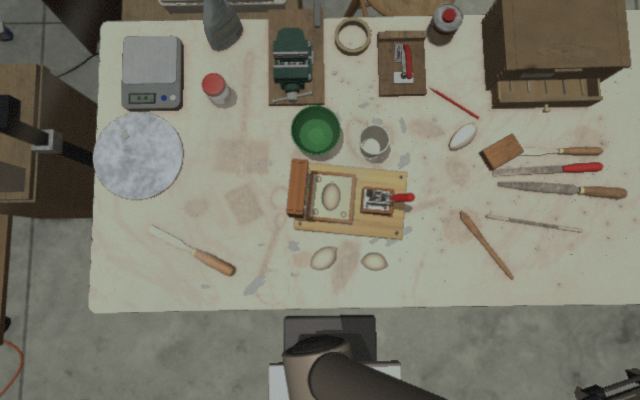

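Both views show the board's hinge and lid at the left (+y, top image ~(298,188)), the clamp at right (~(380,198)), and the red grip at ~(403,197). The lemons are on the robot's side at (323,258) and (373,261), with the cup and bowl behind at (374,142) and (316,130).

```bash
cat > h.py <<'E'
import numpy as np,cv2
def cloud(c):
    v,u=np.mgrid[0:400:1,0:640:1]
    K=np.array([[c['fx'],0,c['cx']],[0,c['fy'],c['cy']],[0,0,1.]])
    p=np.stack([u,v],-1).reshape(-1,1,2).astype(float)
    s=cv2.undistortPoints(p,K,np.array([float(c['k1']),0,0,0])).reshape(400,640,2)
    d=c['depth'].astype(float)
    P=np.dstack([s[...,0]*d,s[...,1]*d,d])
    return (P-c['t'])@c['R']
E
python3 - <<'E'
from h import *
for n in('top','scene'):
    c=dict(np.load(n+'.npz'));W=cloud(c);im=c['img'].astype(int)
    d=c['depth']>0
    if n=='top':
        a=W[230:240,300:330];b=W[170:235,300:405]
        m=np.zeros((400,640),bool);m[160:245,285:412]=1
        z=W[...,2]
        k=m&d&(z>11)&(z<25)
        pts=W[k][:,:2].astype(np.float32);print('board',cv2.minAreaRect(pts),len(pts))
        tab=W[255:290,250:300,2];print('table z',np.median(tab))
        mm=cv2.morphologyEx((k).astype(np.uint8),cv2.MORPH_OPEN,np.ones((3,3)))
        q=W[mm>0][:,:2].astype(np.float32);r=cv2.minAreaRect(q);print(r);print(cv2.boxPoints(r))
    red=d&(im[...,0]>110)&(im[...,1]<60)&(im[...,2]<60)
    sel=red&(W[...,0]>350)&(W[...,0]<650)&(W[...,1]>-250)&(W[...,1]<0)
    print(n,'red',sel.sum(),W[sel].mean(0) if sel.any() else 0,W[sel].min(0),W[sel].max(0))
    # high points
    k=d&(W[...,0]>350)&(W[...,0]<560)&(W[...,1]>-250)&(W[...,1]<150)&(W[...,2]>110)&(W[...,2]<250)
    lid=k&(W[...,1]>-20); cl=k&(W[...,1]<-20)
    for nm,q in(('lid',lid),('cl',cl)):
        if q.any():print(n,nm,q.sum(),np.percentile(W[q],[2,50,98],axis=0).round())
    if n=='top':
      for nm,(r0,r1,c0,c1) in dict(l0=(245,272,308,340),l5=(250,272,358,390),cup=(122,160,358,390),bowl=(104,158,288,344)).items():
        w=W[r0:r1,c0:c1].reshape(-1,3);w=w[w[:,2]>15];print(nm,np.percentile(w,[2,50,98],axis=0).round().tolist())
E
```

```text
board ((545.8198852539062, -49.72015380859375), (269.01715087890625, 170.60791015625), 83.3175048828125) 3474
table z -0.3133464491847371
((545.8198852539062, -49.72015380859375), (269.01715087890625, 170.60791015625), 83.3175048828125)
[[ 445.44305 -173.38832]
 [ 614.8919  -193.2415 ]
 [ 646.1967    73.94801]
 [ 476.74786   93.80119]]
top red 137 [ 532.31086535 -151.75796227  154.09043286] [ 524.07824323 -171.67944737   64.82102389] [ 546.72422306 -131.70421146  174.72927376]
top lid 528 [[499.  59. 128.]
 [526.  78. 168.]
 [559.  97. 172.]]
top cl 419 [[ 524. -172.  112.]
 [ 535. -128.  157.]
 [ 549.  -76.  180.]]
l0 [[379.0, -8.0, 20.0], [405.0, 20.0, 35.0], [430.0, 49.0, 44.0]]
l5 [[375.0, -131.0, 18.0], [394.0, -100.0, 32.0], [415.0, -73.0, 41.0]]
cup [[647.0, -137.0, 17.0], [698.0, -110.0, 64.0], [715.0, -70.0, 90.0]]
bowl [[656.0, -23.0, 15.0], [738.0, 34.0, 40.0], [773.0, 91.0, 64.0]]
scene red 138 [ 530.01137493 -147.36901834  152.43775655] [ 521.30992096 -168.43971543  129.1106701 ] [ 537.79121236 -127.73333517  172.35028864]
scene lid 1019 [[498.  66. 112.]
 [519.  94. 156.]
 [558. 103. 170.]]
scene cl 576 [[ 523. -163.  111.]
 [ 534. -107.  145.]
 [ 547.  -71.  178.]]
```

```bash
cat >> h.py <<'E'
from scipy.spatial.transform import Rotation as Ro
C=np.array([545.8,-49.7,0]); e=np.array([.116,.9932])
Rb=np.array([[e[1],e[0],0],[-e[0],e[1],0],[0,0,1]])  # columns: board x,y,z in world
def tob(W): return (np.asarray(W)-C)@Rb
def tow(B): return C+Rb@np.asarray(B,float)
def go(B):
    "tool-frame shift and board pos"
    from bench import read_state
    s=read_state();T=Ro.from_quat(s['orientation']).as_matrix()
    print('t',s['clock'],'board',tob(s['ee_pos']).round(1),'F',(Rb.T@s['force']).round(1),'shift',(T.T@(tow(B)-s['ee_pos'])).round(1))
    print('tool axes in board',(Rb.T@T).round(3).tolist(),'q',s['qpos'].round(2))
E
python3 - <<'E'
from h import *
for n in('top','scene'):
    c=dict(np.load(n+'.npz'));B=tob(cloud(c));d=c['depth']>0
    k=d&(abs(B[...,0])<70)&(B[...,1]>80)&(B[...,1]<170)&(B[...,2]>60)&(B[...,2]<200)
    b=B[k]
    for z0 in range(60,180,10):
        q=b[(b[:,2]>=z0)&(b[:,2]<z0+10)]
        if len(q)>3:print(n,z0,len(q),np.percentile(q,[3,50,97],axis=0)[:,1].round(),q[:,0].min().round(),q[:,0].max().round(),q[:,2].max().round())
go([0,200,300])
E
python3 -m pendant '[[0,0,0,0,0,-6.5],[0,0,0,0,0,-6.5],[0,0,0,0,0,-6.5],[0,0,0,0,0,-6.5],[0,0,0,0,0,-6.5],[0,0,0,0,0,-6.5],[0,0,0,0,0,-6.5],[0,0,0,0,0,-6.5],[0,0,0,0,0,-6.5],[0,0,-40,0,0,-6.5]]' 0 20
python3 -c "
from h import *
go([0,200,300])"
```

```text
top 60 15 [107. 110. 132.] -60.0 48.0 70.0
top 70 8 [110. 118. 143.] -61.0 27.0 79.0
top 80 19 [105. 110. 137.] -61.0 28.0 90.0
top 90 17 [110. 110. 139.] -61.0 28.0 98.0
top 100 9 [109. 121. 141.] -61.0 33.0 109.0
top 110 7 [109. 116. 134.] -61.0 -60.0 120.0
top 120 7 [108. 120. 128.] -60.0 52.0 129.0
top 130 11 [108. 115. 141.] -61.0 53.0 139.0
top 140 20 [103. 108. 131.] -60.0 54.0 150.0
top 150 29 [104. 107. 140.] -61.0 54.0 159.0
top 160 673 [108. 124. 143.] -61.0 60.0 170.0
top 170 262 [110. 129. 142.] -61.0 58.0 174.0
scene 60 161 [119. 148. 150.] -64.0 55.0 70.0
scene 70 155 [117. 147. 149.] -64.0 57.0 80.0
scene 80 156 [117. 147. 149.] -64.0 55.0 90.0
scene 90 167 [118. 147. 149.] -64.0 58.0 100.0
scene 100 167 [116. 147. 149.] -63.0 56.0 110.0
scene 110 160 [117. 146. 148.] -63.0 56.0 120.0
scene 120 170 [116. 146. 148.] -63.0 55.0 130.0
scene 130 175 [116. 146. 148.] -64.0 55.0 140.0
scene 140 182 [114. 146. 147.] -64.0 60.0 150.0
scene 150 180 [116. 146. 147.] -63.0 57.0 160.0
scene 160 817 [112. 131. 147.] -63.0 59.0 170.0
scene 170 19 [118. 136. 147.] -47.0 54.0 172.0
t 0.1 board [-326.7 -489.7  226.1] F [ 0.6 -1.   0. ] shift [ 586.9 -487.9  -73.1]
tool axes in board [[0.907, 0.421, -0.0], [0.421, -0.907, 0.001], [0.0, -0.001, -1.0]] q [-1.4   0.34  1.52 -0.    1.28 -0.15]
clock: 0.93
ee_pos: [163.8, -494.7, 259.8]
orientation: [0.746, 0.666, 0.004, -0.007]
force: [-0.4, -0.5, -0.7]
opening: 29.7
finger_force: 0.0
t 0.9333 board [-327.8 -486.3  259.8] F [-0.3 -0.6 -0.7] shift [685.5 330.5 -31.3]
tool axes in board [[-0.004, 1.0, -0.004], [1.0, 0.004, 0.015], [0.015, -0.004, -1.0]] q [-1.4   0.32  1.46  0.    1.37 -1.29]
```

```bash
R='[36,17.4,-2,0,0,0]'
python3 -m pendant '[[36,17.4,-4,0,0,0],[36,17.4,-4,0,0,0],[36,17.4,-4,0,0,0],[36,17.4,-4,0,0,0],[36,17.4,-4,0,0,0],[36,17.4,-4,0,0,0],[36,17.4,-4,0,0,0],[36,17.4,-4,0,0,0],[36,17.4,0,0,0,0],[36,17.4,0,0,0,0]]' 0
python3 -m pendant '[[36,17.4,0,0,0,0],[36,17.4,0,0,0,0],[36,17.4,0,0,0,0],[36,17.4,0,0,0,0],[36,17.4,0,0,0,0],[36,17.4,0,0,0,0],[36,17.4,0,0,0,0],[36,17.4,0,0,0,0],[36,17.4,0,0,0,0],[0,0,0,0,0,0]]' 0
python3 -m pendant '[[0,0,0,0,-6,0],[0,0,0,0,-6,0],[0,0,0,0,-6,0],[0,0,0,0,-6,0],[0,0,0,0,-6,0],[0,0,0,0,0,0]]' 0
python3 -c "
from h import *
go([0,185,145])"
```

```text
clock: 1.77
ee_pos: [380.1, -159.6, 298.9]
orientation: [0.747, 0.664, 0.0, 0.0]
force: [0.3, -0.2, 0.1]
opening: 0.4
finger_force: 0.0
clock: 2.6
ee_pos: [574.9, 147.6, 296.4]
orientation: [0.746, 0.666, 0.0, -0.001]
force: [-1.8, -0.3, -0.4]
opening: 0.2
finger_force: 0.0
clock: 3.1
ee_pos: [572.3, 144.4, 295.5]
orientation: [0.72, 0.643, -0.197, 0.172]
force: [0.8, 0.4, -1.4]
opening: 0.6
finger_force: 0.0
t 3.1 board [  3.8 195.8 295.5] F [ 0.7  0.5 -1.4] shift [ 66.6  -3.  135.4]
tool axes in board [[-0.005, 1.0, -0.003], [0.863, 0.003, -0.505], [-0.505, -0.006, -0.863]] q [ 0.36  0.6   1.04 -0.47  1.75  0.44]
```

```bash

python3 -m pendant '[[14,-0.6,28,0,0,0],[14,-0.6,28,0,0,0],[14,-0.6,28,0,0,0],[14,-0.6,28,0,0,0],[11,-0.6,24,0,0,0],[0,0,0,0,0,0],[0,0,0,0,0,0]]' 0
cat > path.py <<'E'
from h import *
from bench import read_state
def tcp(t,d=93):
    a=np.array([110-d*np.cos(t)+36*np.sin(t),54+d*np.sin(t)+36*np.cos(t)])
    k=np.clip((t-.52)/.3,-1,1)
    return a+k*np.array([8.2,-4.75])
def rows(ts):
    s=read_state();T=Rb.T@Ro.from_quat(s['orientation']).as_matrix();p=tob(s['ee_pos'])
    print('t',s['clock'],'board',p.round(1),'F',(Rb.T@s['force']).round(1))
    for t in ts:
        q=np.array([0,*tcp(np.radians(t))]);print(t,q.round(1),(T.T@(q-p)).round(1));p=q
E
python3 -c "
from path import *
rows([95,90,85,80,75,70,65,60,55,50,45,40,35,30,25,20,15,12,9,6,3,1.5,0,-1,-2])"
```

```text
clock: 3.68
ee_pos: [568.5, 131.5, 147.1]
orientation: [0.722, 0.641, -0.194, 0.171]
force: [-0.1, -0.1, 0.2]
opening: 0.9
finger_force: 0.0
t 3.6833 board [  1.5 182.6 147.1] F [-0.1 -0.1  0.2]
95 [  0.  162.2 138.8] [-13.5  -1.5  17.4]
90 [  0.  154.2 142.2] [-8.6  0.   1. ]
85 [  0. 146. 145.] [-8.5  0.   1.7]
80 [  0.  137.5 147.1] [-8.3  0.   2.4]
75 [  0.  128.9 148.4] [-8.1  0.   3.2]
70 [  0.  120.2 149. ] [-7.8  0.   3.9]
65 [  0.  111.5 148.8] [-7.4  0.   4.5]
60 [  0.  102.9 147.8] [-7.   0.   5.2]
55 [  0.   94.3 146.1] [-6.5  0.   5.7]
50 [  0.   86.  143.6] [-6.   0.   6.3]
45 [  0.   76.9 141. ] [-6.5  0.   6.8]
40 [  0.   66.8 138.5] [-7.6  0.   7.2]
35 [  0.   57.  135.4] [-6.9  0.   7.6]
30 [  0.   47.6 131.6] [-6.3  0.   8. ]
25 [  0.   38.6 127.3] [-5.5  0.   8.2]
20 [  0.   30.2 122.3] [-4.8  0.   8.4]
15 [  0.   22.4 116.9] [-4.1  0.   8.6]
12 [  0.   18.3 113.3] [-1.7  0.   5.2]
9 [  0.   15.6 108.9] [-0.2  0.   5.2]
6 [  0.   13.1 104.3] [0.1 0.  5.2]
3 [ 0.  10.8 99.6] [0.4 0.  5.2]
1.5 [ 0.   9.8 97.2] [0.3 0.  2.6]
0 [ 0.   8.8 94.8] [0.4 0.  2.6]
-1 [ 0.   8.2 93.1] [0.3 0.  1.7]
-2 [ 0.   7.6 91.5] [0.3 0.  1.7]
```

```bash

python3 -m pendant '[[-6,-0.7,8,0,0,0],[-7,-0.8,9,0,0,0],[-8.6,0,1,0,0,0],[-8.5,0,1.7,0,0,0],[-8.3,0,2.4,0,0,0],[-8.1,0,3.2,0,0,0],[-7.8,0,3.9,0,0,0],[0,0,0,0,0,0]]' 0
python3 - <<'E'
from path import *
from bench import read_camera
rows([65])
c=read_camera('scene');cv2.imwrite('pics/s1.png',cv2.resize(c['img'][90:280,220:460,::-1],None,fx=3,fy=3))
E
```

```text
clock: 4.35
ee_pos: [560.5, 70.1, 150.7]
orientation: [0.722, 0.641, -0.193, 0.172]
force: [0.2, 1.6, -0.1]
opening: 0.7
finger_force: 0.7
t 4.35 board [  0.7 120.7 150.7] F [-0.   1.6 -0.1]
65 [  0.  111.5 148.8] [-7.  -0.7  6.2]
```

View pics/s1.png

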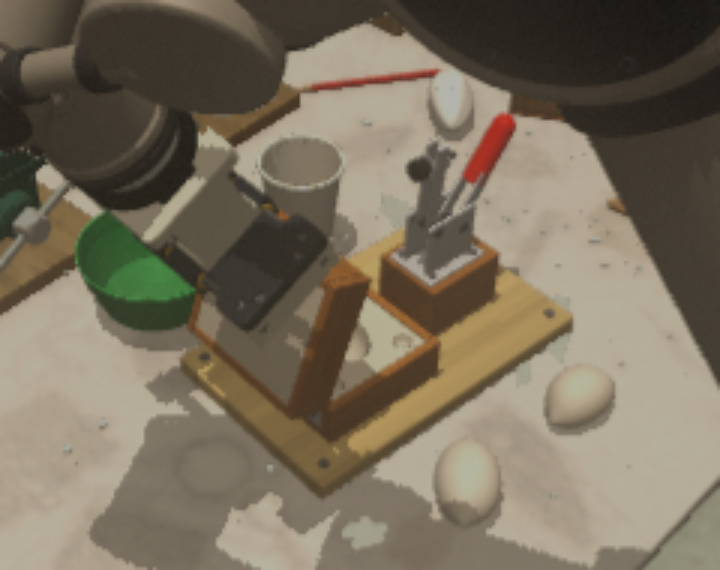

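The lid (crop ~(330,340)) has turned to about 70° under the fingers, and the clamp, cup, bowl and casts haven't moved. I'll keep following the arc.

```bash

python3 -m pendant '[[-7,-0.7,6.2,0,0,0],[-7,0,5.2,0,0,0],[-6.5,0,5.7,0,0,0],[-6,0,6.3,0,0,0],[-6.5,0,6.8,0,0,0],[-7.6,0,7.2,0,0,0],[-6.9,0,7.6,0,0,0],[-6.3,0,8,0,0,0],[0,0,0,0,0,0]]' 0
python3 -c "
from path import *
rows([27,24,21,18,15,12,9,6,4,2,0])"
```

```text
clock: 5.15
ee_pos: [550.0, -3.3, 129.5]
orientation: [0.722, 0.641, -0.195, 0.172]
force: [-0.5, -0.7, 0.5]
opening: 0.5
finger_force: 0.0
t 5.15 board [ -1.2  46.6 129.5] F [-0.5 -0.7  0.5]
27 [  0.   42.1 129.1] [-3.6  1.2  2.6]
24 [  0.   36.9 126.3] [-3.1  0.   5. ]
21 [  0.   31.9 123.4] [-2.9  0.   5.1]
18 [  0.   27.1 120.2] [-2.6  0.   5.1]
15 [  0.   22.4 116.9] [-2.3  0.   5.2]
12 [  0.   18.3 113.3] [-1.7  0.   5.2]
9 [  0.   15.6 108.9] [-0.1  0.   5.2]
6 [  0.   13.1 104.3] [0.1 0.  5.2]
4 [  0.   11.5 101.1] [0.2 0.  3.5]
2 [ 0.  10.1 98. ] [0.4 0.  3.5]
0 [ 0.   8.8 94.8] [0.5 0.  3.4]
```

```bash

python3 -m pendant '[[-3.6,1.2,2.6,0,0,0],[-3.1,0,5,0,0,0],[-2.9,0,5.1,0,0,0],[-2.6,0,5.1,0,0,0],[-2.3,0,5.2,0,0,0],[-1.7,0,5.2,0,0,0],[0,0,5.2,0,0,0],[0,0,5,0,0,0],[0,0,0,0,0,0]]' 0
python3 -m pendant '[[0.2,0,3,0,0,0],[0.4,0,3,0,0,0],[0.5,0,3,0,0,0],[0,0,0,0,0,0]]' 0
python3 -c "
from path import *
rows([0,-1])"
```

```text
clock: 5.9
ee_pos: [547.7, -35.0, 104.1]
orientation: [0.722, 0.642, -0.194, 0.172]
force: [0.0, 0.5, 0.5]
opening: 0.6
finger_force: 0.1
clock: 6.23
ee_pos: [547.5, -38.1, 96.2]
orientation: [0.722, 0.642, -0.194, 0.172]
force: [-0.6, 0.0, 0.7]
opening: 0.4
finger_force: 0.4
t 6.2333 board [ 0.3 11.7 96.2] F [-0.6 -0.1  0.7]
0 [ 0.   8.8 94.8] [-1.8 -0.3  2.7]
-1 [ 0.   8.2 93.1] [0.3 0.  1.7]
```

Press gently in world-down steps until force rises (tool-down = x -.505, z .863 per mm → [-0.5,0,0.86]).

```bash

for i in 1; do python3 -m pendant '[[0.7,0,1.3,0,0,0],[0.7,0,1.3,0,0,0],[0,0,0,0,0,0]]' 0; done
python3 -c "
from path import *
rows([0])"
python3 -m pendant '[[0.7,0,1.3,0,0,0],[0.7,0,1.3,0,0,0],[0,0,0,0,0,0]]' 0
python3 -c "
from path import *
rows([0])"
```

```text
clock: 6.48
ee_pos: [547.9, -38.2, 94.6]
orientation: [0.722, 0.642, -0.194, 0.172]
force: [-2.7, -0.9, 5.7]
opening: 0.4
finger_force: 3.2
t 6.4833 board [ 0.7 11.7 94.6] F [-2.6 -1.2  5.7]
0 [ 0.   8.8 94.8] [-2.6 -0.7  1.3]
clock: 6.73
ee_pos: [547.9, -38.3, 93.8]
orientation: [0.722, 0.641, -0.194, 0.173]
force: [-6.9, 2.4, 20.4]
opening: 0.5
finger_force: 10.3
t 6.7333 board [ 0.8 11.5 93.8] F [-7.1  1.6 20.4]
0 [ 0.   8.8 94.8] [-2.8 -0.8  0.6]
```

```bash

python3 -m pendant '[[0,0,0,0,0,0],[0,0,0,0,0,0],[-5,0,-9,0,0,0],[-18,0,-31,0,0,0],[-18,0,-31,0,0,0],[-18,0,-31,0,0,0],[-18,0,-31,0,0,0],[-18,0,-31,0,0,0],[0,0,0,0,0,0]]' 0
python3 -m pendant '[[0,0,0,0,6,0],[0,0,0,0,6,0],[0,0,0,0,6,0],[0,0,0,0,6,0],[0,0,0,0,6,0],[0,0,0,0,0,0]]' 0
python3 - <<'E'
from h import *
from bench import read_camera
go([0,-165,280])
for n in ('scene','top'):
    c=read_camera(n);B=tob(cloud(c));k=(c['depth']>0)&(abs(B[...,0])<55)&(B[...,1]>0)&(B[...,1]<100)&(B[...,2]>60)&(B[...,2]<125)
    b=B[k];
    if len(b)>20:
        b=b[abs(b[:,2]-np.median(b[:,2]))<6];print(n,len(b),np.median(b[:,2]),np.linalg.lstsq(np.c_[b[:,1],np.ones(len(b))],b[:,2],rcond=None)[0])
c=read_camera('scene');cv2.imwrite('pics/s2.png',cv2.resize(c['img'][90:280,220:460,::-1],None,fx=3,fy=3))
E
```

```text
clock: 7.48
ee_pos: [550.5, -38.0, 288.1]
orientation: [0.723, 0.641, -0.188, 0.176]
force: [0.9, 0.1, -0.3]
opening: 0.7
finger_force: 0.0
clock: 7.98
ee_pos: [548.1, -40.8, 280.8]
orientation: [0.749, 0.663, 0.002, -0.0]
force: [0.4, -1.5, -0.8]
opening: 0.5
finger_force: 0.0
t 7.9833 board [  1.2   9.1 280.8] F [ 0.6 -1.5 -0.8] shift [-174.1   -0.3    0.2]
tool axes in board [[0.006, 1.0, 0.002], [1.0, -0.006, 0.004], [0.004, 0.002, -1.0]] q [-0.22  0.35  1.36  0.    1.43 -0.09]
scene 1558 87.6686270255073 [1.01489035e-03 8.76235869e+01]
top 387 88.73394664778836 [8.45778177e-03 8.82595685e+01]
```

View pics/s2.png

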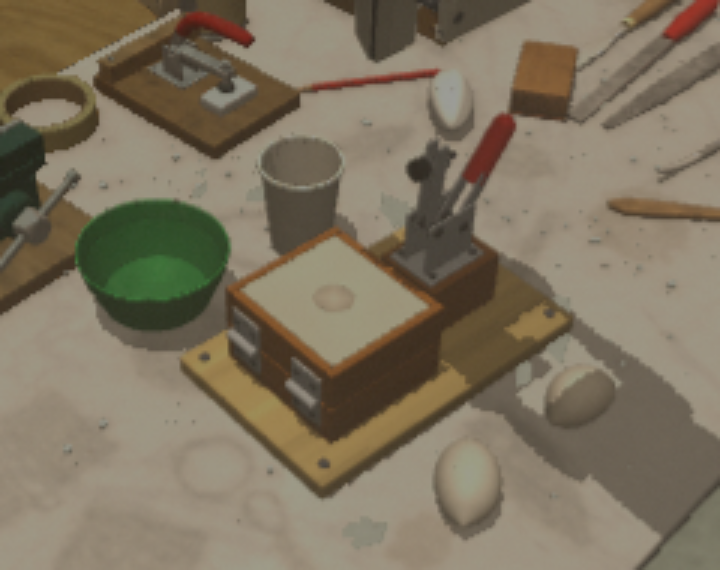

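The lid is flat (outer face level in both depth fits, pour hole at crop (335,297)). The clamp is still open, with the red grip at (490,145), and nothing else has moved. Next is the lever.

```bash

python3 -m pendant '[[-35,0,0,0,0,0],[-35,0,0,0,0,0],[-35,0,0,0,0,0],[-35,0,0,0,0,0],[-34,0,0,0,0,0],[0,0,0,0,0,0]]' 0
python3 -m pendant '[[0,0,35,0,0,0],[0,0,35,0,0,0],[0,0,35,0,0,0],[0,0,28,0,0,0],[0,0,0,0,0,0],[0,0,0,0,0,0]]' 0
python3 -c "
from h import *
go([0,-95,147])"
```

```text
clock: 8.63
ee_pos: [526.9, -215.2, 279.6]
orientation: [0.748, 0.663, -0.002, 0.001]
force: [-1.2, 0.2, -0.6]
opening: 0.4
finger_force: 0.0
clock: 9.13
ee_pos: [527.3, -209.4, 146.6]
orientation: [0.747, 0.665, -0.001, -0.001]
force: [-0.5, -0.8, 0.9]
opening: 0.4
finger_force: 0.0
t 9.1333 board [   0.2 -160.8  146.6] F [-0.4 -0.9  0.9] shift [65.8 -0.1 -0.4]
tool axes in board [[-0.001, 1.0, -0.003], [1.0, 0.001, 0.0], [0.0, -0.003, -1.0]] q [-0.51  0.49  1.52 -0.    1.13 -0.4 ]
```

```bash

python3 -m pendant '[[8,0,0,0,0,0],[8,0,0,0,0,0],[7,0,0,0,0,0],[7,0,0,0,0,0],[7,0,0,0,0,0],[7,0,0,0,0,0],[7,0,0,0,0,0],[7,0,0,0,0,0],[4,0,0,0,0,0],[0,0,0,0,0,0]]' 0
python3 -c "
from h import *
go([0,-89.5,147])"
```

```text
clock: 9.97
ee_pos: [536.1, -150.1, 150.2]
orientation: [0.747, 0.665, 0.001, 0.003]
force: [0.0, -4.9, 2.8]
opening: 0.2
finger_force: 2.0
t 9.9667 board [   2.  -100.8  150.2] F [ 0.6 -4.8  2.8] shift [11.3 -2.1  3.1]
tool axes in board [[0.001, 1.0, 0.006], [1.0, -0.001, -0.004], [-0.004, 0.006, -1.0]] q [-0.41  0.47  1.55 -0.    1.12 -0.29]
```

```bash

python3 -m pendant '[[3,-0.5,0,0,0,0],[3,-0.5,0,0,0,0],[3,0,0,0,0,0],[2,0,0,0,0,0],[0,0,0,0,0,0],[0,0,0,0,0,0]]' 0
python3 -c "
from h import *
go([0,-89.5,147])"
python3 -m pendant '[[1.5,0,0,0,0,0],[1.5,0,0,0,0,0],[0,0,0,0,0,0]]' 0
python3 -c "
from h import *
go([0,-89.5,147])"
```

```text
clock: 10.47
ee_pos: [536.0, -139.6, 149.6]
orientation: [0.747, 0.664, 0.0, 0.003]
force: [-0.7, -5.9, 5.0]
opening: 0.0
finger_force: 3.2
t 10.4667 board [  0.7 -90.5 149.6] F [-0.  -5.9  5. ] shift [ 1.  -0.7  2.5]
tool axes in board [[0.001, 1.0, 0.004], [1.0, -0.001, -0.004], [-0.004, 0.004, -1.0]] q [-0.39  0.46  1.56 -0.    1.11 -0.27]
clock: 10.72
ee_pos: [536.0, -139.3, 149.7]
orientation: [0.747, 0.664, -0.002, 0.004]
force: [-3.2, -16.5, 5.2]
opening: 0.5
finger_force: 8.6
t 10.7167 board [  0.7 -90.1 149.7] F [ -1.2 -16.7   5.2] shift [ 0.6 -0.7  2.7]
tool axes in board [[0.001, 1.0, 0.004], [1.0, -0.001, -0.008], [-0.008, 0.004, -1.0]] q [-0.39  0.46  1.56 -0.01  1.11 -0.27]
```

```bash

python3 -m pendant '[[1.5,0,0,0,0,0],[1.5,0,0,0,0,0],[0,0,0,0,0,0],[0,0,0,0,0,0]]' 0
python3 -c "
from h import *
go([0,-89.5,147])"
python3 -m pendant '[[1,0,0,0,0,0],[1,0,0,0,0,0],[0,0,0,0,0,0],[0,0,0,0,0,0]]' 0
python3 - <<'E'
from h import *
from bench import read_camera
go([0,-89.5,147])
c=read_camera('scene');cv2.imwrite('pics/s3.png',cv2.resize(c['img'][90:280,220:460,::-1],None,fx=3,fy=3))
E
```

```text
clock: 11.05
ee_pos: [536.1, -139.0, 149.8]
orientation: [0.747, 0.664, -0.003, 0.006]
force: [-5.0, -26.7, 4.5]
opening: 0.3
finger_force: 13.7
t 11.05 board [  0.7 -89.8 149.8] F [ -1.9 -27.1   4.5] shift [ 0.3 -0.7  2.8]
tool axes in board [[0.001, 1.0, 0.004], [1.0, -0.001, -0.012], [-0.012, 0.005, -1.0]] q [-0.39  0.46  1.56 -0.01  1.11 -0.26]
clock: 11.38
ee_pos: [536.2, -138.8, 149.9]
orientation: [0.747, 0.664, -0.004, 0.007]
force: [-7.1, -34.0, 3.1]
opening: 0.4
finger_force: 17.2
t 11.3833 board [  0.8 -89.6 149.9] F [ -3.1 -34.6   3.1] shift [ 0.2 -0.8  2.9]
tool axes in board [[0.002, 1.0, 0.005], [1.0, -0.002, -0.015], [-0.015, 0.005, -1.0]] q [-0.38  0.46  1.56 -0.01  1.11 -0.26]
```

View pics/s3.png

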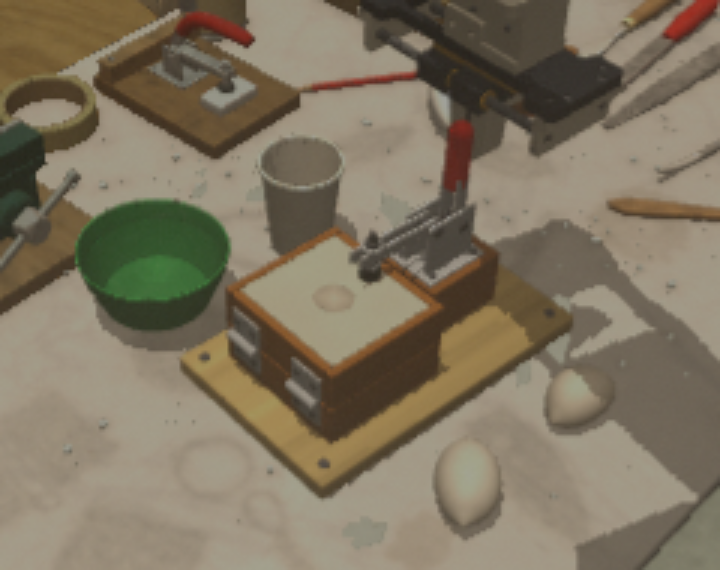

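The lever is upright (grip at crop (458,155)) and the rubber foot rests on the lid at (370,268). I'll back off in -y and then raise the tool.

```bash

python3 -m pendant '[[0,0,0,0,0,0],[-5,0,0,0,0,0],[-20,0,0,0,0,0],[-30,0,0,0,0,0],[-20,0,-15,0,0,0],[0,0,-35,0,0,0],[0,0,-35,0,0,0],[0,0,-35,0,0,0],[0,0,0,0,0,0],[0,0,0,0,0,0]]' 0
python3 - <<'E'
from h import *
from bench import read_camera
go([0,-89.5,147])
c=read_camera('scene');cv2.imwrite('pics/s4.png',cv2.resize(c['img'][90:280,220:460,::-1],None,fx=3,fy=3))
W=tob(cloud(c));im=c['img'].astype(int)
r=(c['depth']>0)&(im[...,0]>110)&(im[...,1]<60)&(im[...,2]<60)&(abs(W[...,0])<30)&(abs(W[...,1]+80)<60)
b=W[r];print(len(b),b.mean(0));print('lean',np.polyfit(b[:,2],b[:,1],1))
E
```

```text
clock: 12.27
ee_pos: [528.1, -204.8, 270.5]
orientation: [0.747, 0.664, 0.001, 0.003]
force: [-0.3, 0.5, -1.1]
opening: 0.7
finger_force: 0.0
t 12.2667 board [   0.4 -156.1  270.5] F [-0.3  0.4 -1.1] shift [ 66.9  -1.2 123.3]
tool axes in board [[0.001, 1.0, 0.006], [1.0, -0.001, -0.002], [-0.002, 0.006, -1.0]] q [-0.51  0.39  1.34  0.    1.41 -0.39]
33 [ -4.70785185 -65.01696793 183.9838362 ]
lean [ -0.27357417 -14.68374291]
```

View pics/s4.png

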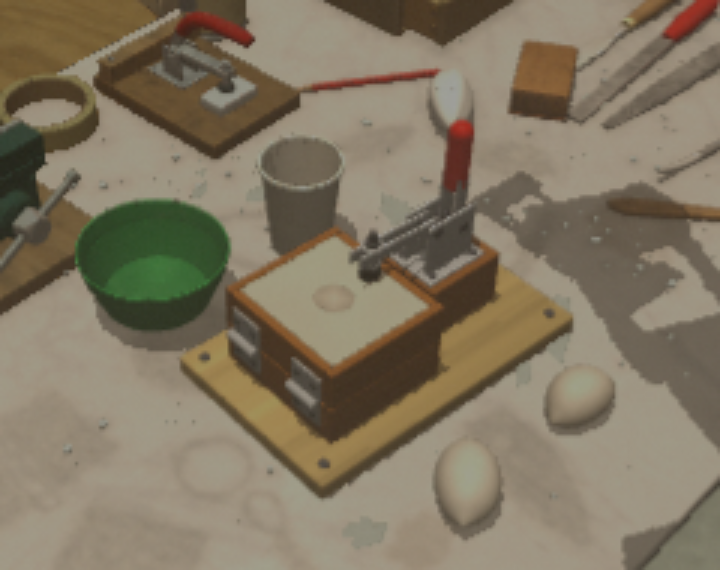

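The clamp stays locked with the grip upright and the foot on the lid. The tool is clear, and the casts, cup and bowl haven't moved.

```bash
python3 -c "
from bench import *
print(close_job())"
```

```text
the job is handed in; nothing more can be done
None
```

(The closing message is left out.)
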